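# Unlatch the charged battery pack and stand it in the tray

## Robot

A 7-joint arm with a two-finger parallel gripper is mounted at the origin on the work surface. World frame = base frame: x ahead of the robot, y to its left, z up, the work surface at z = 0. Lengths are in m, angles in degrees, forces in N, time in s.
With the tool pointing down it reaches from about 0.35 to 0.775 m from the base axis. Payload 3.1 kg.
Tool frame: the origin (TCP) lies midway between the tips of the shut fingers; the grasp point (between the pads) lies 19 mm behind it; z points along the fingers, y is the direction in which the jaws open and shut (so a half turn about z gives the same grasp; the last joint's range is limited). The gripper opens to 85 mm and grips with 20 to 120 N. Pads are 22 mm wide; open, the fingers measure 114 mm over their backs; the gripper's body (76 mm by 85 mm) begins 54 mm behind the grasp point. The pads swing forward as they close: fully open they stand 13 mm farther back than shut.
Start: joints at [-77.733, 17.813, 0.802, 86.603, -0.252, 75.585, -1.558], TCP at [0.139, 0.532, 0.231] pointing down, gripper open.
Joint ranges: [-154.91, 154.91], [-16.99, 109.72], [-72.82, 74.43], [7.12, 147.25], [-82.49, 262.49], [11.32, 116.49], [-174.64, 174.64]. Speed limits (degrees/s): [159.86, 159.86, 180, 180, 180, 180, 180].

## Interface

Orientations are given as [roll, pitch, yaw] about the fixed x, y, z axes, in that order (R = Rz(yaw) Ry(pitch) Rx(roll)).
In Python, from station import sensors, cams, workorder gives the robot as it stands.
- The arm moves only by the shell command python3 -m inch 'ROWS' [FORCE]. ROWS is JSON, a list of rows, each a list of 3 entries, a list of its own where there are three numbers: the shift along the tool's x, y, z in cm, then the turn, a rotation vector about the tool's x, y, z in rad, then the gripper command: -1 is fully open, 1 is shut, values between are in proportion. A call has 1 to 12 rows; each row is the pose to reach, as a shift and turn from the pose commanded when the call began, along the tool's axes at that moment; what a row does not reach only later rows make up. A row lasts 1/10 s, in which the tool goes at most 50 mm and 8.59 degrees, less where a joint would pass 70% of its speed; a pose out of reach is approached as far as the arm can. A call with a gripper value outside its range is refused whole. The fingers move at their own pace and stop on an object; FORCE is the grip in N (left out, the last holds). Time passes only in rows, so rows that repeat a pose let the fingers close. It gives the time, the measured TCP pose, the force and the opening at its end, in the units of the state.
- sensors.get_state(): the state, without advancing time (a new reading comes with each control period).
- cams.grab_frame(name): name is "scene" or "top" or "wrist"; returns a dict with "image" (384x512x3 uint8, red, green, blue), "range_z" (384x512 float32, m along the optical axis (not along the pixel's ray), 0 where there is no reading), "camera_matrix" (3x3 intrinsics, pixels), "k1" (the pictures are not rectified: a ray, as slopes to the right and down, at radius r is drawn at 1 + k1 r^2 times it, then the intrinsics apply), "world_from_camera" (4x4, takes a point from camera to world coordinates). Camera axes: x right, y up, looking along -z (the intrinsics and any distortion apply to the point x, -y, -z); pixel columns grow to the right and rows downward; lengths in m; the calibration is good to about 2 mm. A picture is of the moment at which its call begins.
- workorder.sign_off(): hands the job in, once; it reports no verdict.
The state is a dict: "t": time; "joints": joint angles; "joint_velocities": joint speeds; "joint_torque": joint torques, N m; "position": TCP position; "ee_rot": TCP orientation; "force": force on the tool from outside, world axes, zero at the start; "wrist_torque": the same for the moment, N m; "opening": opening from 0.0 (shut) to 1.0 (fully open).
Only numpy, scipy, OpenCV 4.12 (cv2) and the standard library are available. Lean on these libraries where they do the work, as an engineer would, in place of code of your own. Each camera call takes 0.05 s, during which the arm holds its last target.

## Task

The tall battery pack is locked in its charging dock. Squeeze the two buttons on its sides together to free it, lift it straight up out of the dock, and stand it upright in the empty metal tray. Keep the buttons squeezed until it stands on the tray's floor, then let go and move clear.

Things in the scene. Friction and masses are not known exactly. Their poses are not given: they have to be found in the camera images.
- pack: Tall dark battery pack, 90 (x) x 46 (y) x 85 (z) mm, 0.44 kg, latched in a dock. Origin: centre of its underside; z up. On each long side (+y, -y) a grey spring button 32 wide x 24 high, centred 66 mm above the underside at x = 0, stands 8 mm out: 62 mm across both at rest, 50 with both fully in. Each moves a lug under the dock's rim, clear after 4 mm of travel; then the pack lifts freely.
- dock: Pale fixed charging dock holding the pack, 110 (x) x 76 (y) x 46 (z) mm; origin: centre of its underside on the table; axes as the pack's. The pack stands on its inner floor, 8 mm up, with 2 mm play, its top 47 mm above the rim; it is out after rising 40 mm and must rise 50. A like dock nearby holds a low pack (12 mm above its rim, no buttons): not wanted.
- tray: Empty shallow aluminium tray, fixed, outside 160 (x) x 130 (y) x 18 (z) mm, walls 4 mm, inner floor 4 mm above its origin. Origin: centre of its underside, on the table; z up. The pack fits in it whichever way it is turned. Another tray at the side is full of tubes: not wanted.
- button_left (a joint): Travel of the button on the pack's +y side, in m: 0 out (at rest), 0.006 fully in. It springs out again; the force is about 2 N at first and 7 N fully in.
- button_right (a joint): The same for the button on the pack's -y side: 0 out, 0.006 fully in; 2 to 7 N.

How it is judged:
By the outcome, as a careful person would: the job done as asked, in the order asked, and still so for the second after the job is handed in, with the robot touching nothing.
It also fails if it takes over 37 s, if anything falls off the work surface, if the arm or the gripper's body presses on something with over 40 N, if the wrist force passes 120 N, or if a joint passes its speed limit or range.

## Working session

There is one attempt and no reset: what is moved stays moved. The work goes in short steps, Python scripts to look and compute and a shell command to move; the robot and the scene stay as the last step left them, time stands still between calls to the robot, and variables do not carry over. Pictures are saved under pics/ and viewed, and the job is handed in when it is done.

```bash
ls; mkdir -p pics; python3 - <<'E'
from station import sensors, cams, workorder
import cv2, numpy as np
print(sensors.get_state())
for n in ["scene","top","wrist"]:
    f=cams.grab_frame(n)
    cv2.imwrite(f"pics/{n}0.png",f["image"][:,:,::-1])
    np.savez(f"pics/{n}0.npz",**f)
    print(n,f["camera_matrix"].tolist(),f["k1"],np.round(f["world_from_camera"],4).tolist())
E
```

```text
pics
{'t': 0.0, 'joints': array([-77.73413067,  17.86055529,   0.8000127 ,  86.69420299,
        -0.25121482,  75.58318078,  -1.55759962]), 'joint_velocities': array([ 0.04194388, -0.01139258,  0.05625097, -0.01187408,  0.01225764,
       -0.01908137, -0.02183218]), 'joint_torque': array([-2.90443913e-04, -3.79915202e+01,  1.45763727e-01, -2.30590010e+01,
        1.22549309e-02,  1.37834434e-02, -9.11550558e-06]), 'position': array([0.13894184, 0.53139473, 0.23020404]), 'ee_rot': array([-1.79863938e+02,  5.90371180e-03,  1.65351950e+02]), 'force': array([-0.45915682, -0.42186465,  0.12335024]), 'wrist_torque': array([ 0.0385847 ,  0.02728524, -0.00242292]), 'opening': 1.0003295115237767}
scene [[364.61423660944916, 0.0, 257.62310754001555], [0.0, 364.61423660944916, 190.48639554476526], [0.0, 0.0, 1.0]] -0.08857977797556212 [[0.2937, -0.7781, 0.5553, 0.9732], [0.9559, 0.2442, -0.1634, -0.1462], [-0.0085, 0.5787, 0.8155, 0.6634], [0.0, 0.0, 0.0, 1.0]]
top [[432.20234314118443, 0.0, 247.75139772459343], [0.0, 432.20234314118443, 189.77858992673316], [0.0, 0.0, 1.0]] -0.15769069520751883 [[-0.0292, 0.9868, -0.159, 0.3688], [-0.9993, -0.0328, -0.0203, -0.0118], [-0.0253, 0.1583, 0.9871, 1.0032], [0.0, 0.0, 0.0, 1.0]]
wrist [[311.2517832835548, 0.0, 259.9172433159244], [0.0, 311.2517832835548, 187.77558379399815], [0.0, 0.0, 1.0]] -0.06706879977892655 [[0.2532, -0.9331, -0.2553, 0.074], [0.9674, 0.2435, 0.0693, 0.5492], [-0.0025, -0.2645, 0.9644, 0.373], [0.0, 0.0, 0.0, 1.0]]
```

View pics/scene0.png

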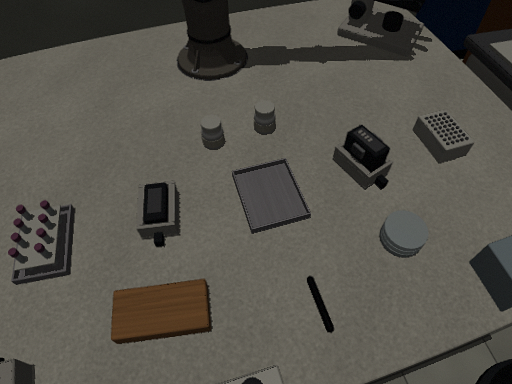

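View pics/top0.png

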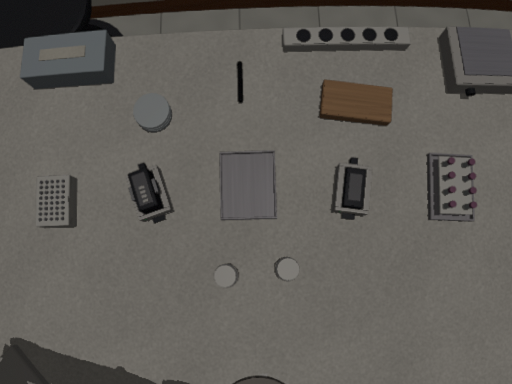

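View pics/wrist0.png

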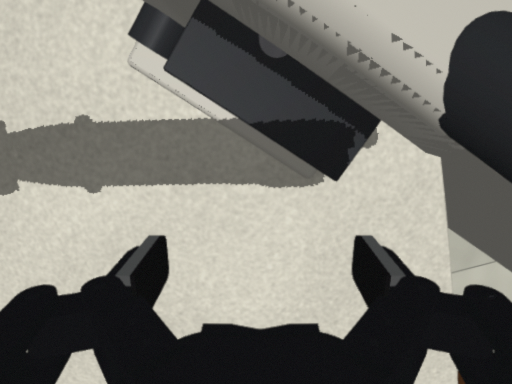

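The tall pack with its buttons is at top px (147,190) and scene (367,148). The empty tray is at top (248,186). The low pack at top (353,188) and the tube tray at (452,187) are the decoys. Next I'll measure from the point clouds.

```bash
cat > h.py <<'E'
import numpy as np, cv2
def cloud(f):
    K=f["camera_matrix"];k=float(f["k1"]);Z=f["range_z"];h,w=Z.shape
    u,v=np.meshgrid(np.arange(w),np.arange(h))
    p=np.stack([u.ravel(),v.ravel()],1).astype(np.float64)[:,None]
    s=cv2.undistortPointsIter(p,K,np.array([k,0,0,0.]),None,None,(3,50,1e-10))[:,0]
    x=s[:,0].reshape(h,w);y=s[:,1].reshape(h,w)
    P=np.stack([x*Z,-y*Z,-Z,np.ones_like(Z)],-1)@f["world_from_camera"].T
    P=P[...,:3];P[Z<=0]=np.nan
    return P
def proj(f,X):
    K=f["camera_matrix"];k=float(f["k1"])
    c=np.c_[X,np.ones(len(X))]@np.linalg.inv(f["world_from_camera"]).T
    s=np.c_[c[:,0]/-c[:,2],-c[:,1]/-c[:,2]];r2=(s**2).sum(1)[:,None]
    s=s*(1+k*r2);return s@K[:2,:2].T+K[:2,2]
E
python3 - <<'E'
import numpy as np,cv2
from h import *
for n,box in [("top",[(110,215,100,190),(140,230,210,285)]),("scene",[(110,195,325,400),(150,240,225,315)])]:
    f=dict(np.load(f"pics/{n}0.npz"));P=cloud(f)
    for r0,r1,c0,c1 in box:
        Q=P[r0:r1,c0:c1].reshape(-1,3);Q=Q[np.isfinite(Q[:,0])]
        z=Q[:,2];print(n,"table",np.median(z[z<0.012]) , np.histogram(z,bins=np.arange(-.01,.12,.005)))
        for lo,hi in [(.008,.035),(.038,.055),(.075,.085),(.085,.105)]:
            S=Q[(z>lo)&(z<hi)]
            if len(S)>20:
                (c,s,a)=cv2.minAreaRect((S[:,:2]*1000).astype(np.float32));print(lo,hi,len(S),np.round(c,1),np.round(s,1),round(a,1),np.median(S[:,2]))
    im=f["image"][:,:,::-1]
    r0,r1,c0,c1=box[0]
    cv2.imwrite(f"pics/{n}_z.png",cv2.resize(im[r0:r1,c0:c1],None,fx=6,fy=6,interpolation=cv2.INTER_CUBIC))
E
```

```text
top table -0.0002543231134071178 (array([  43, 3849, 3084,   59,   51,   44,   80,   57,   43,  169,  555,
        284,   17,   17,   13,   25,   26,   26,   60,  129,  650,  130,
          0,    0,    0]), array([-0.01 , -0.005,  0.   ,  0.005,  0.01 ,  0.015,  0.02 ,  0.025,
        0.03 ,  0.035,  0.04 ,  0.045,  0.05 ,  0.055,  0.06 ,  0.065,
        0.07 ,  0.075,  0.08 ,  0.085,  0.09 ,  0.095,  0.1  ,  0.105,
        0.11 ,  0.115]))
0.008 0.035 294 [602.3 227. ] [252.5  82.1] 1.4 0.02221410907728144
0.038 0.055 965 [600.4 238. ] [252.2 100.9] 1.5 0.04320003044614895
0.075 0.085 86 [524.8 234.9] [87.  61.9] 19.3 0.08244432233119775
0.085 0.105 909 [525.8 235.7] [89.6 60.8] 19.7 0.09290867465583519
top table 0.0019273947120032053 (array([  20, 1678, 3697,  838,   94,  367,   34,    0,    0,    0,    0,
          0,    0,    0,    0,    0,    0,    0,    0,    0,    0,    0,
          0,    0,    0]), array([-0.01 , -0.005,  0.   ,  0.005,  0.01 ,  0.015,  0.02 ,  0.025,
        0.03 ,  0.035,  0.04 ,  0.045,  0.05 ,  0.055,  0.06 ,  0.065,
        0.07 ,  0.075,  0.08 ,  0.085,
[... 662 characters left out ...]
526.6 234. ] [110.4  77.7] 18.9 0.04415749011626252
0.075 0.085 190 [531.8 235.3] [84.9 68.3] 1.0 0.0814150364075712
0.085 0.105 689 [527.4 231.9] [90.4 53.5] 18.2 0.09123973273567876
scene table -0.0004510936839203783 (array([  13, 4044, 3208,  204,  258,  342,    0,    0,    0,    0,    0,
          0,    0,    0,    0,    0,    0,    0,    0,    0,    0,    0,
          0,    0,    0]), array([-0.01 , -0.005,  0.   ,  0.005,  0.01 ,  0.015,  0.02 ,  0.025,
        0.03 ,  0.035,  0.04 ,  0.045,  0.05 ,  0.055,  0.06 ,  0.065,
        0.07 ,  0.075,  0.08 ,  0.085,  0.09 ,  0.095,  0.1  ,  0.105,
        0.11 ,  0.115]))
0.008 0.035 688 [541.1   7.5] [130.5 162.6] 89.9 0.014966987348790983
```

View zoomed.

View pics/top_z.png

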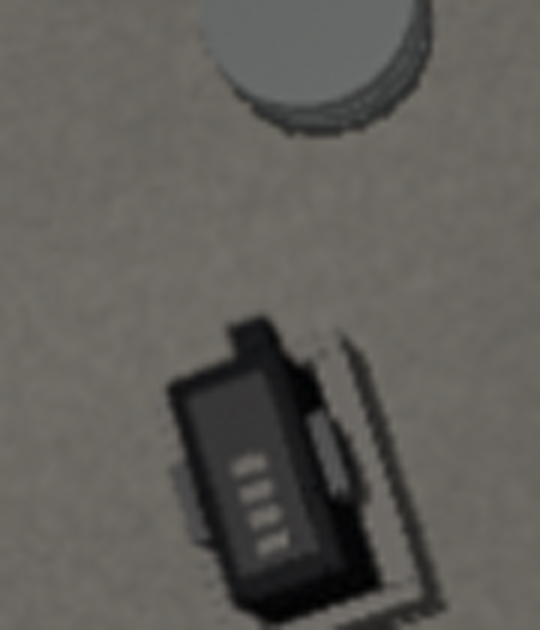

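View pics/scene_z.png

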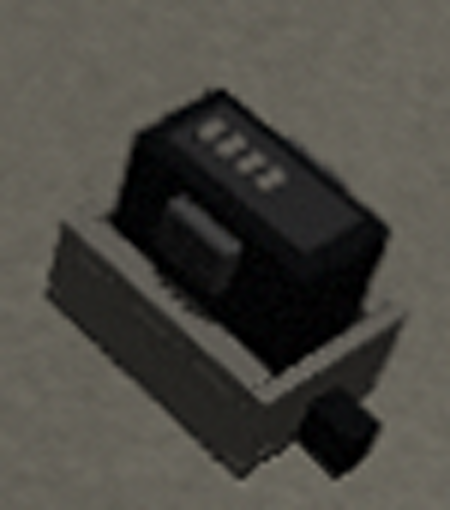

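Both zooms show grey buttons on the pack's two long sides, with a cable plug at the dock's far end. Estimates so far: pack at (0.526, 0.235), yaw about 19°, and tray at (0.541, 0.008), yaw about 0°. I'll hover above the pack for a wrist view.

```bash
python3 -m inch '[[[-4,-1.7,0.3],[0,0,-0.06],-1],[[-8,-3.4,0.6],[0,0,-0.12],-1],[[-12.5,-5.3,1],[0,0,-0.2],-1],[[-17,-7.2,1.4],[0,0,-0.28],-1],[[-21.5,-9.1,1.8],[0,0,-0.36],-1],[[-26,-11,2.2],[0,0,-0.44],-1],[[-30.5,-12.9,2.6],[0,0,-0.5],-1],[[-35,-14.8,3],[0,0,-0.55],-1],[[-39,-16.5,3],[0,0,-0.59],-1],[[-42.5,-18,3],[0,0,-0.59],-1],[[-45,-19,3],[0,0,-0.59],-1],[[-45,-19,3],[0,0,-0.59],-1]]'
python3 -m inch '[[[0,0,0],[0,0,0],-1],[[0,0,0],[0,0,0],-1],[[0,0,0],[0,0,0],-1]]' 
python3 - <<'E'
from station import sensors, cams
import cv2, numpy as np
s=sensors.get_state();print(s['t'],s['position'],s['ee_rot'],s['force'],s['joints'])
f=cams.grab_frame("wrist");np.savez("pics/wrist1.npz",**f)
cv2.imwrite("pics/wrist1.png",f["image"][:,:,::-1])
E
```

```text
t: 1.35
position: [0.5301, 0.2288, 0.2007]
ee_rot: [-179.7, 0.0, -161.4]
force: [-0.1, -0.3, 0.2]
opening: 1.001
t: 1.65
position: [0.5251, 0.2362, 0.2012]
ee_rot: [179.9, -0.0, -160.7]
force: [-0.4, 0.3, 0.3]
opening: 1.0
1.65 [0.52514095 0.23622232 0.20123638] [ 1.79938369e+02 -3.17961433e-02 -1.60668314e+02] [-0.43143439  0.27582643  0.34216503] [-34.33467015  21.93775812  11.70952145  85.59145826  -4.61510695
  72.96475153  87.23645172]
```

View pics/wrist1.png

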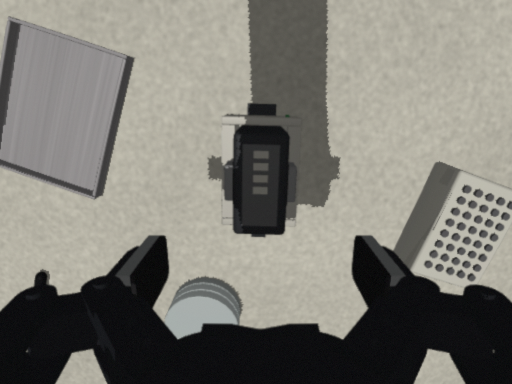

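In the wrist view the pack's top is centred at px (261,180), square to the jaws, with buttons at (231,190) and (291,190). I'll measure it from the wrist depth and from the contours.

```bash
python3 - <<'E'
import numpy as np,cv2
from h import *
f=dict(np.load("pics/wrist1.npz"));P=cloud(f)
def rep(Q,tag):
    (c,s,a)=cv2.minAreaRect((Q[:,:2]*1000).astype(np.float32));print(tag,len(Q),np.round(c,1),np.round(s,1),round(a,1),"z med",np.round(np.median(Q[:,2])*1000,1))
Q=P[95:240,200:320].reshape(-1,3);Q=Q[np.isfinite(Q[:,0])];z=Q[:,2]
print(np.histogram(z,bins=np.arange(-.01,.11,.005))[0], np.median(z[z<.008]))
rep(Q[z>.087],"top");rep(Q[(z>.038)&(z<.05)],"rim")
# buttons: dist from axis
th=np.radians(19.3);c=np.array([.526,.235])
d=(Q[:,:2]-c)@np.array([[np.cos(th),-np.sin(th)],[np.sin(th),np.cos(th)]])
B=(z>.055)&(z<.088)&(abs(d[:,1])>.0255)&(abs(d[:,1])<.036)
for sg in (1,-1):
    m=B&(d[:,1]*sg>0); print(sg,m.sum(), d[m].min(0) if m.any() else '',d[m].max(0), z[m].min(),z[m].max())
# contours of pack's dark top in rays intersected with plane z=.093
for n,box in [("wrist1",(95,240,200,320)),("top0",(110,215,100,190)),("scene0",(110,195,325,400))]:
    f=dict(np.load(f"pics/{n}.npz"));P=cloud(f);r0,r1,c0,c1=box
    Q=P[r0:r1,c0:c1].reshape(-1,3);m=Q[:,2]>.088;m&=np.abs(Q[:,:2]-c).max(1)<.1
    T=Q[m];A=np.c_[T[:,:2],np.ones(len(T))];pl=np.linalg.lstsq(A,T[:,2],rcond=None)[0]
    rep(T,n); print(" height at centre",A.mean(0)@pl)
    rep(Q[(Q[:,2]>.038)&(Q[:,2]<.05)&(np.abs(Q[:,:2]-c).max(1)<.075)],n+" rim")
# tray
for n,box in [("wrist1",(10,205,0,140)),("top0",(140,230,210,285)),("scene0",(150,240,225,315))]:
    f=dict(np.load(f"pics/{n}.npz"));P=cloud(f);r0,r1,c0,c1=box
    Q=P[r0:r1,c0:c1].reshape(-1,3);rep(Q[(Q[:,2]>.012)&(Q[:,2]<.03)],n+" tray")
    q=Q[np.abs(Q[:,:2]-[.541,.008]).max(1)<.05];print(" floor",np.median(q[:,2]))
E
```

```text
[   0 4017 4052   44  351   36   63   39   28   43  268 1994   18   22
   21   36   29   41  110  682 5066  377    0] 7.530831373059321e-06
top 5634 [524.6 235.7] [89.4 59.4] 17.8 z med 93.5
rim 2276 [525.3 236.5] [109.4  76.3] 17.7 z med 45.9
1 309 [-0.01776781  0.02552429] [0.01568555 0.03340571] 0.06635640749492772 0.0877105440740541
-1 158 [-0.01758196 -0.02928732] [ 0.01361861 -0.02550256] 0.06455640675640462 0.08784244606120767
wrist1 5562 [524.5 236.3] [89.4 46.9] 17.6 z med 93.5
 height at centre 0.09335651737182923
wrist1 rim 2276 [525.3 236.5] [109.4  76.3] 17.7 z med 45.9
top0 833 [525.5 235.6] [89.3 56.2] 15.6 z med 93.1
 height at centre 0.09309346399394247
top0 rim 453 [526.5 236. ] [110.7  77.2] 17.1 z med 45.5
scene0 618 [526.2 234.9] [90. 47.] 18.2 z med 91.4
 height at centre 0.09141141844052436
scene0 rim 545 [526.6 234. ] [110.4  77.7] 18.9 z med 44.0
wrist1 tray 2254 [539.9   9.1] [131.4 160.6] 90.0 z med 17.3
 floor 0.004088596597894567
top0 tray 476 [541.8   9.4] [130.1 160.7] 89.8 z med 17.2
 floor 0.003677333001033789
scene0 tray 522 [541.    7.5] [130.5 162.3] 89.9 z med 15.6
 floor 0.0022137171667646616
```

Views agree: pack at (0.525, 0.236), yaw about 17.7°, top at 93 mm. Tray at (0.541, 0.009), yaw 0°, floor about 4 mm. I'm over the pack already and need about 1.6° of yaw, then a descent to TCP z of about 0.051.

```bash
python3 -m inch '[[[0,0,1.5],[0,0,0.01],-1],[[0,0,4],[0,0,0.027],-1],[[0,0,7],[0,0,0.027],-1],[[0,0,9],[0,0,0.027],-1],[[0,0,10],[0,0,0.027],-1],[[0,0,10],[0,0,0.027],-1],[[0,0,10],[0,0,0.027],-1],[[0,0,10],[0,0,0.027],-1]]'
python3 - <<'E'
from station import sensors, cams
import cv2, numpy as np
s=sensors.get_state();print(s['t'],s['position'],s['ee_rot'],s['force'])
f=cams.grab_frame("wrist");np.savez("pics/wrist2.npz",**f)
cv2.imwrite("pics/wrist2.png",f["image"][:,:,::-1])
from h import *
P=cloud(f);Q=P.reshape(-1,3);c=[.525,.236]
Q=Q[np.isfinite(Q[:,0])];Q=Q[np.abs(Q[:,:2]-c).max(1)<.07]
for lo,hi in [(.0885,.0985),(.038,.05)]:
    S=Q[(Q[:,2]>lo)&(Q[:,2]<hi)];print(len(S),cv2.minAreaRect((S[:,:2]*1000).astype(np.float32)),np.median(S[:,2]))
E
```

```text
t: 2.5
position: [0.5276, 0.2351, 0.1029]
ee_rot: [180.0, 0.2, -162.4]
force: [-0.1, 0.6, -0.9]
opening: 1.0
2.5 [0.52759019 0.23511348 0.10293696] [ 179.97222984    0.18612124 -162.3824365 ] [-0.06747835  0.6348678  -0.94333307]
13137 ((524.3731689453125, 236.4160919189453), (89.19831848144531, 46.731040954589844), 18.000268936157227) 0.09356276149950765
3802 ((525.2100830078125, 236.89797973632812), (109.89940643310547, 75.94135284423828), 17.887176513671875) 0.04596389239181127
```

View pics/wrist2.png

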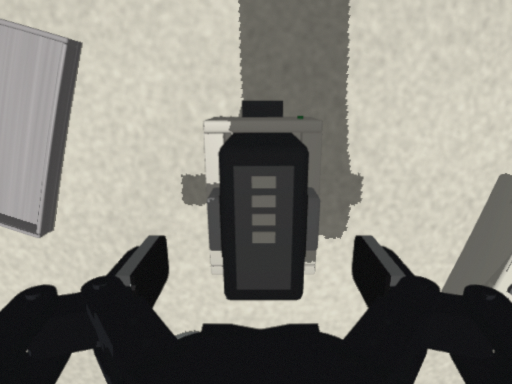

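In this view the pack's top spans px 219–308, centred at 263.5. The finger midpoint is at 260, so the pack sits about 2 mm toward tool +y. I'll correct that on the way down.

```bash
python3 -m inch '[[[0.1,0.1,1],[0,0,0],-1],[[0.1,0.1,2],[0,0,0],-1],[[0.1,0.1,2.5],[0,0,0],-1],[[0.1,0.1,2.5],[0,0,0],-1],[[0.1,0.1,2.5],[0,0,0],-1],[[0.1,0.1,2.5],[0,0,0],-1]]'
python3 - <<'E'
from station import sensors, cams
import cv2, numpy as np
s=sensors.get_state();print(s['t'],s['position'],s['ee_rot'],s['force'])
f=cams.grab_frame("wrist");np.savez("pics/wrist3.npz",**f)
cv2.imwrite("pics/wrist3.png",f["image"][:,:,::-1])
from h import *
P=cloud(f);Q=P.reshape(-1,3);c=[.525,.236]
Q=Q[np.isfinite(Q[:,0])];Q=Q[np.abs(Q[:,:2]-c).max(1)<.07]
for lo,hi in [(.0885,.0985),(.038,.05)]:
    S=Q[(Q[:,2]>lo)&(Q[:,2]<hi)];print(len(S),cv2.minAreaRect((S[:,:2]*1000).astype(np.float32)),np.median(S[:,2]))
E
```

```text
t: 3.15
position: [0.5255, 0.2352, 0.0765]
ee_rot: [180.0, 0.0, -162.4]
force: [-0.3, 0.8, -0.1]
opening: 1.004
3.15 [0.52551956 0.23522079 0.0765435 ] [ 1.79996957e+02  3.84122045e-02 -1.62401265e+02] [-0.25190872  0.75697315 -0.12646097]
17313 ((522.5237426757812, 235.97317504882812), (89.62152862548828, 86.82418060302734), 59.80007553100586) 0.09365649348519486
4664 ((524.9874877929688, 236.9521942138672), (110.61113739013672, 75.89376068115234), 17.96702003479004) 0.045945503321556946
```

View pics/wrist3.png

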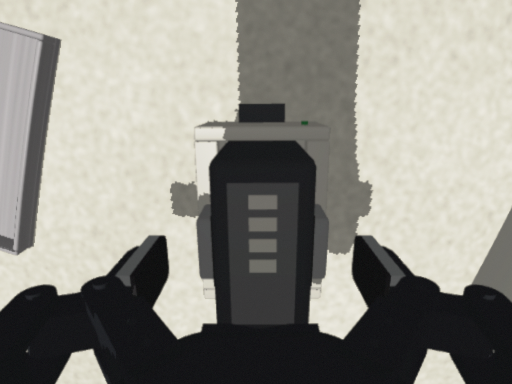

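The buttons span px 197–328, mid 262.5, so I'm about 1.3 mm off. I'll correct that, descend to z of about 0.051, and check before squeezing.

```bash
python3 -m inch '[[[0,0.13,0.8],[0,0,0],-1],[[0,0.13,1.6],[0,0,0],-1],[[0,0.13,2.2],[0,0,0],-1],[[0,0.13,2.5],[0,0,0],-1],[[0,0.13,2.5],[0,0,0],-1],[[0,0.13,2.5],[0,0,0],-1],[[0,0.13,2.5],[0,0,0],-1]]'
python3 - <<'E'
from station import sensors, cams
import cv2, numpy as np
s=sensors.get_state();print(s['t'],s['position'],s['ee_rot'],s['force'])
for n in ("wrist","scene"):
    f=cams.grab_frame(n);np.savez(f"pics/{n}4.npz",**f)
    im=f["image"][:,:,::-1]
    if n=="scene": im=cv2.resize(im[80:230,290:440],None,fx=4,fy=4,interpolation=cv2.INTER_CUBIC)
    cv2.imwrite(f"pics/{n}4.png",im)
E
```

```text
t: 3.9
position: [0.5251, 0.2365, 0.0516]
ee_rot: [180.0, 0.0, -162.4]
force: [0.5, 0.3, -0.4]
opening: 1.002
3.9 [0.52514023 0.23649684 0.05164426] [ 1.79993316e+02  4.81411001e-02 -1.62396567e+02] [ 0.46130312  0.33166958 -0.40953993]
```

View pics/wrist4.png

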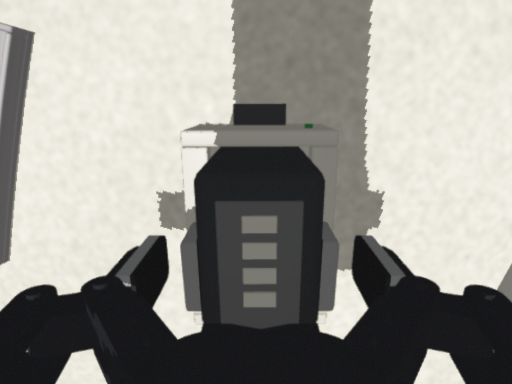

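View pics/scene4.png

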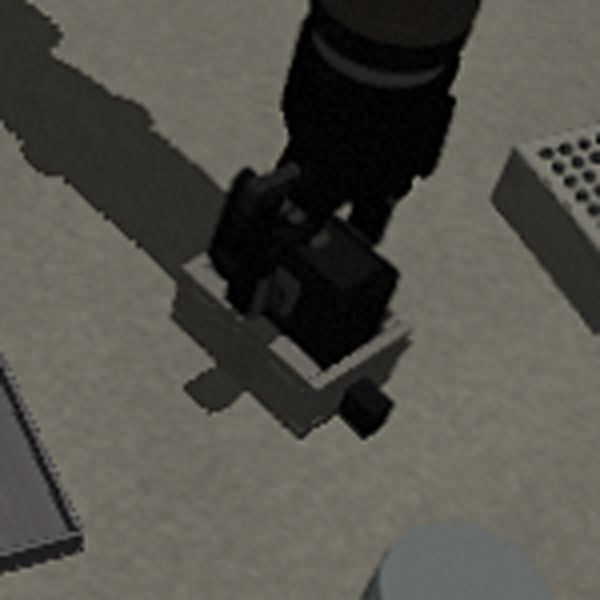

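The jaws straddle the buttons evenly: buttons at px 183–337 (mid 260) and pads at 167 and 354. Now I'll squeeze.

```bash
python3 -m inch '[[[0,0,0],[0,0,0],0.2],[[0,0,0],[0,0,0],0.3],[[0,0,0],[0,0,0],0.4],[[0,0,0],[0,0,0],1],[[0,0,0],[0,0,0],1],[[0,0,0],[0,0,0],1],[[0,0,0],[0,0,0],1],[[0,0,0],[0,0,0],1]]' 50
python3 - <<'E'
from station import sensors, cams
import cv2, numpy as np
s=sensors.get_state();print(s['t'],s['position'],s['ee_rot'],s['force'],s['opening']*85)
f=cams.grab_frame("wrist")
cv2.imwrite("pics/wrist5.png",f["image"][:,:,::-1])
E
```

```text
t: 4.8
position: [0.5258, 0.2365, 0.0535]
ee_rot: [180.0, 0.1, -162.4]
force: [-1.9, -1.4, 9.5]
opening: 0.537
4.8 [0.5257753  0.23648276 0.05346382] [ 1.79988471e+02  1.29779867e-01 -1.62396568e+02] [-1.93320793 -1.39656322  9.52847524] 45.651560627240414
```

View pics/wrist5.png

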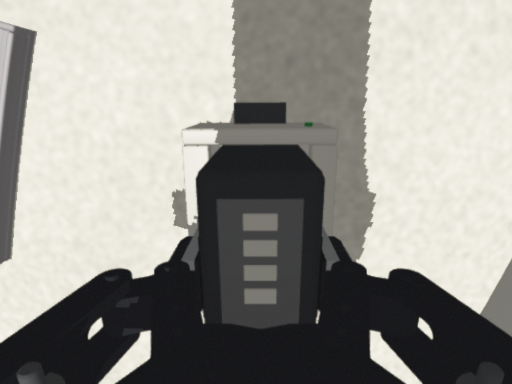

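The squeeze stopped at opening 0.537 on something solid. The pads cover the button sides at px (190,270) and (335,270), and the pack is still centred. I'll try a small lift to confirm the latch is free.

```bash
python3 -m inch '[[[0,0,-0.2],[0,0,0],1],[[0,0,-0.4],[0,0,0],1],[[0,0,-0.6],[0,0,0],1],[[0,0,-0.8],[0,0,0],1],[[0,0,-0.8],[0,0,0],1]]'
python3 - <<'E'
from station import sensors, cams
import cv2, numpy as np
s=sensors.get_state();print(s['t'],s['position'],s['ee_rot'],s['force'],s['opening'])
f=cams.grab_frame("wrist")
from h import *
P=cloud(f);Q=P[190:320,225:295];print(np.nanmedian(Q[...,2]))
E
```

```text
t: 5.35
position: [0.5247, 0.2364, 0.0591]
ee_rot: [-180.0, -0.0, -162.4]
force: [0.6, -0.0, -3.6]
opening: 0.531
5.35 [0.52469304 0.23639731 0.05914143] [-1.79998804e+02 -1.39356054e-02 -1.62391058e+02] [ 0.59012379 -0.00921637 -3.60614855] 0.5313173839987774
0.09981786917679303
```

The latch is free: the pack's top rose 6 mm with the gripper, and the force of −3.6 N is roughly the pack's weight. I'll lift straight up by another 7 cm.

```bash
python3 -m inch '[[[0,0,-0.5],[0,0,0],1],[[0,0,-1.2],[0,0,0],1],[[0,0,-2],[0,0,0],1],[[0,0,-2.8],[0,0,0],1],[[0,0,-3.6],[0,0,0],1],[[0,0,-4.4],[0,0,0],1],[[0,0,-5.2],[0,0,0],1],[[0,0,-6],[0,0,0],1],[[0,0,-6.6],[0,0,0],1],[[0,0,-7],[0,0,0],1],[[0,0,-7],[0,0,0],1],[[0,0,-7],[0,0,0],1]]'
python3 - <<'E'
from station import sensors, cams
import cv2, numpy as np
from h import *
s=sensors.get_state();print(s['t'],s['position'],s['ee_rot'],s['force'],s['opening'])
for n in ("wrist","scene"):
    f=cams.grab_frame(n);im=f["image"][:,:,::-1]
    if n=="wrist":
        Q=cloud(f).reshape(-1,3);Q=Q[(Q[:,2]>.163)&(np.abs(Q[:,:2]-[.525,.236]).max(1)<.06)&(Q[:,2]<.18)];print(np.median(Q[:,2]), len(Q))
        A=np.c_[Q[:,:2]-[.525,.236],np.ones(len(Q))];print("plane",np.linalg.lstsq(A,Q[:,2],rcond=None)[0])
    else: im=cv2.resize(im[60:210,290:440],None,fx=4,fy=4,interpolation=cv2.INTER_CUBIC)
    cv2.imwrite(f"pics/{n}6.png",im)
E
```

```text
t: 6.6
position: [0.5246, 0.2363, 0.1291]
ee_rot: [-180.0, -0.0, -162.4]
force: [-0.2, -0.2, -4.7]
opening: 0.54
6.6 [0.52458612 0.23631636 0.12908213] [-1.79996556e+02 -2.86480298e-02 -1.62391067e+02] [-0.1893328  -0.17067923 -4.70104239] 0.5398937705983065
0.1692161255552449 21409
plane [0.02695425 0.00819494 0.16989564]
```

View pics/wrist6.png

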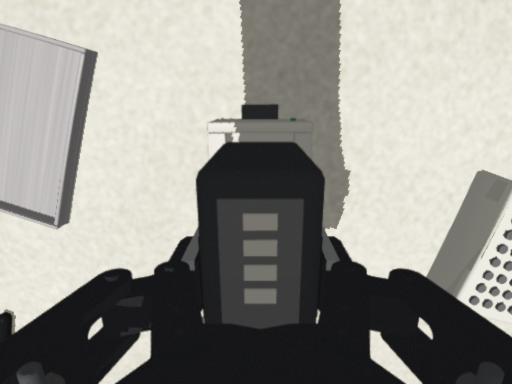

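View pics/scene6.png

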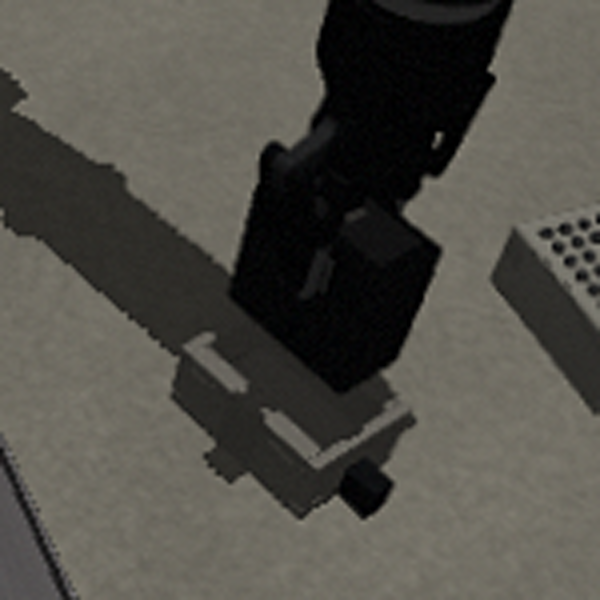

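The pack is clear of the dock (underside about 84 mm) and still squeezed and upright. I'll carry it over the tray centre and turn it to align with the tray.

```bash
python3 -m inch '[[[0.2,-0.8,0],[0,0,0.01],1],[[0.5,-2.2,0],[0,0,0.03],1],[[1.0,-4.2,0],[0,0,0.06],1],[[1.6,-6.7,0],[0,0,0.09],1],[[2.2,-9.2,0],[0,0,0.13],1],[[2.8,-11.7,0],[0,0,0.17],1],[[3.4,-14.2,0],[0,0,0.21],1],[[4.0,-16.7,0],[0,0,0.25],1],[[4.5,-18.9,0],[0,0,0.28],1],[[4.9,-20.6,0],[0,0,0.3],1],[[5.2,-21.7,0],[0,0,0.307],1],[[5.3,-22.2,0],[0,0,0.307],1]]'
python3 -m inch '[[[0,0,0],[0,0,0],1],[[0,0,0],[0,0,0],1],[[0,0,0],[0,0,0],1],[[0,0,0],[0,0,0],1]]'
python3 - <<'E'
from station import sensors, cams
import cv2, numpy as np
from h import *
s=sensors.get_state();print(s['t'],s['position'],s['ee_rot'],s['force'],s['opening'])
for n in ("wrist","scene"):
    f=cams.grab_frame(n);im=f["image"][:,:,::-1]
    if n=="wrist":
        P=cloud(f);Q=P[150:320,200:320].reshape(-1,3);Q=Q[(Q[:,2]>.163)&(Q[:,2]<.178)]
        print(np.median(Q[:,2]), len(Q))
        A=np.c_[Q[:,:2]-[.541,.009],np.ones(len(Q))];print("plane",np.linalg.lstsq(A,Q[:,2],rcond=None)[0])
        print(cv2.minAreaRect((Q[:,:2]*1000).astype(np.float32)))
        T=P.reshape(-1,3);T=T[(T[:,2]>.013)&(T[:,2]<.025)&(np.abs(T[:,:2]-[.541,.009]).max(1)<.1)]; print("tray",np.nanpercentile(T,[.5,99.5],axis=0))
    cv2.imwrite(f"pics/{n}7.png",im)
E
```

```text
t: 7.9
position: [0.5412, 0.0066, 0.1294]
ee_rot: [-180.0, -0.0, 179.8]
force: [0.3, 0.6, -3.8]
opening: 0.534
t: 8.3
position: [0.5414, 0.0101, 0.1292]
ee_rot: [180.0, -0.0, -179.9]
force: [-0.5, 0.1, -3.6]
opening: 0.534
8.3 [0.54138081 0.0100542  0.12920811] [ 1.79968081e+02 -1.10578408e-02 -1.79862994e+02] [-0.45873987  0.06825826 -3.60613798] 0.5336569843269096
0.16929970209580503 18224
plane [0.02076112 0.00190915 0.16950926]
((527.3510131835938, 10.401652336120605), (63.36949920654297, 47.23596954345703), 0.23343642055988312)
tray [[ 0.46010646 -0.05617535  0.01318387]
 [ 0.58681374  0.0736214   0.01957036]]
```

View pics/wrist7.png

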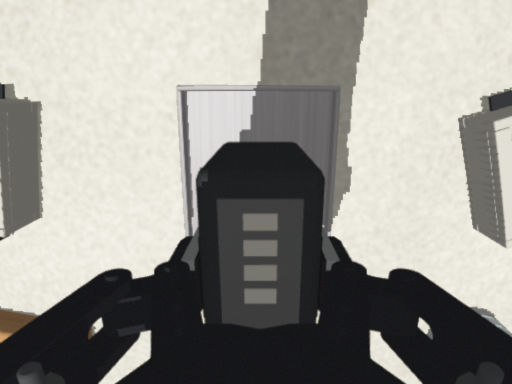

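View pics/scene7.png

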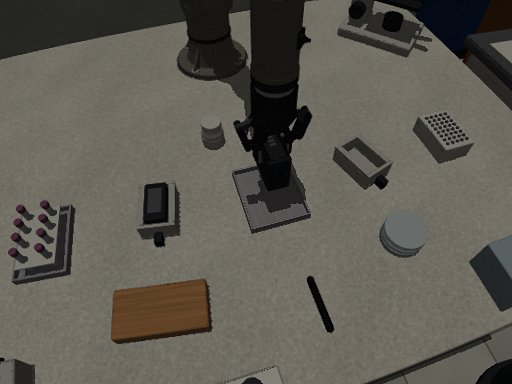

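The pack hangs over the tray, aligned and centred to within a millimetre or so: tray y −0.056 to 0.074, pack y 0.010. I'll lower it by 7.4 cm and then feel for the floor.

```bash
python3 -m inch '[[[0,0,0.5],[0,0,0],1],[[0,0,1.3],[0,0,0],1],[[0,0,2.2],[0,0,0],1],[[0,0,3.1],[0,0,0],1],[[0,0,4],[0,0,0],1],[[0,0,4.9],[0,0,0],1],[[0,0,5.7],[0,0,0],1],[[0,0,6.4],[0,0,0],1],[[0,0,7],[0,0,0],1],[[0,0,7.4],[0,0,0],1],[[0,0,7.4],[0,0,0],1],[[0,0,7.4],[0,0,0],1]]'
python3 -m inch '[[[0,0,0.1],[0,0,0],1],[[0,0,0.2],[0,0,0],1],[[0,0,0.3],[0,0,0],1],[[0,0,0.4],[0,0,0],1],[[0,0,0.4],[0,0,0],1]]'
python3 - <<'E'
from station import sensors, cams
import cv2, numpy as np
from h import *
s=sensors.get_state();print(s['t'],s['position'],s['ee_rot'],s['force'],s['opening'])
f=cams.grab_frame("wrist")
P=cloud(f);Q=P[150:320,200:320].reshape(-1,3);Q=Q[(Q[:,2]>.083)&(Q[:,2]<.1)]
A=np.c_[Q[:,:2]-[.541,.009],np.ones(len(Q))];print("plane",np.linalg.lstsq(A,Q[:,2],rcond=None)[0])
E
```

```text
t: 9.6
position: [0.5417, 0.0087, 0.0555]
ee_rot: [180.0, 0.0, -180.0]
force: [-0.7, 0.1, -3.5]
opening: 0.535
t: 10.1
position: [0.5412, 0.0087, 0.0511]
ee_rot: [180.0, -0.0, -180.0]
force: [-0.8, -0.1, -5.3]
opening: 0.535
10.1 [0.54123502 0.00874397 0.05112346] [ 1.79999211e+02 -2.29553653e-02 -1.79985611e+02] [-0.81895761 -0.13759022 -5.26452667] 0.5348948777092245
plane [0.02413543 0.00154836 0.09146248]
```

```bash
python3 -m inch '[[[0,0,0.08],[0,0,0],1],[[0,0,0.15],[0,0,0],1],[[0,0,0.2],[0,0,0],1],[[0,0,0.2],[0,0,0],1]]'
python3 -m inch '[[[0,0,0.05],[0,0,0],1],[[0,0,0.1],[0,0,0],1],[[0,0,0.1],[0,0,0],1]]'
python3 - <<'E'
from station import sensors, cams
import cv2, numpy as np
from h import *
s=sensors.get_state();print(s['t'],s['position'],s['force'],s['wrist_torque'],s['opening'])
f=cams.grab_frame("wrist")
P=cloud(f);Q=P[150:320,200:320].reshape(-1,3);Q=Q[(Q[:,2]>.083)&(Q[:,2]<.1)]
A=np.c_[Q[:,:2]-[.541,.009],np.ones(len(Q))];print("plane",np.linalg.lstsq(A,Q[:,2],rcond=None)[0])
E
```

```text
t: 10.55
position: [0.5414, 0.0087, 0.0495]
ee_rot: [180.0, 0.0, -180.0]
force: [-0.5, 0.2, -1.8]
opening: 0.534
t: 10.85
position: [0.5414, 0.0087, 0.0495]
ee_rot: [180.0, 0.0, -180.0]
force: [-3.7, 0.3, 6.7]
opening: 0.538
10.85 [0.5414437  0.00874951 0.04948634] [-3.74719293  0.32849625  6.73138286] [-0.02873654  0.78167075  0.01403116] 0.5376169392786783
plane [0.02140942 0.00196817 0.08983993]
```

Contact: +6.7 N with a small pitch moment, so one edge is down first. I'll press slightly more to seat it flat.

```bash
python3 -m inch '[[[0,0,0.05],[0,0,0],1],[[0,0,0.1],[0,0,0],1],[[0,0,0.1],[0,0,0],1],[[0,0,0.1],[0,0,0],1]]'
python3 - <<'E'
from station import sensors, cams
import cv2, numpy as np
from h import *
s=sensors.get_state();print(s['t'],s['position'],s['force'],s['wrist_torque'],s['opening'])
f=cams.grab_frame("wrist")
P=cloud(f);Q=P[150:320,200:320].reshape(-1,3);Q=Q[(Q[:,2]>.083)&(Q[:,2]<.1)]
A=np.c_[Q[:,:2]-[.541,.009],np.ones(len(Q))];print("plane",np.linalg.lstsq(A,Q[:,2],rcond=None)[0])
f=cams.grab_frame("scene");im=f["image"][:,:,::-1]
cv2.imwrite("pics/scene8.png",cv2.resize(im[100:250,200:350],None,fx=4,fy=4,interpolation=cv2.INTER_CUBIC))
E
```

```text
t: 11.3
position: [0.5414, 0.0088, 0.0495]
ee_rot: [180.0, 0.0, -180.0]
force: [-5.2, 0.4, 11.5]
opening: 0.534
11.3 [0.54144613 0.00876557 0.04945372] [-5.17992247  0.40431095 11.48067624] [-0.06000586  1.16990689  0.05162994] 0.534051294691593
plane [0.02065471 0.00199332 0.08983269]
```

View pics/scene8.png

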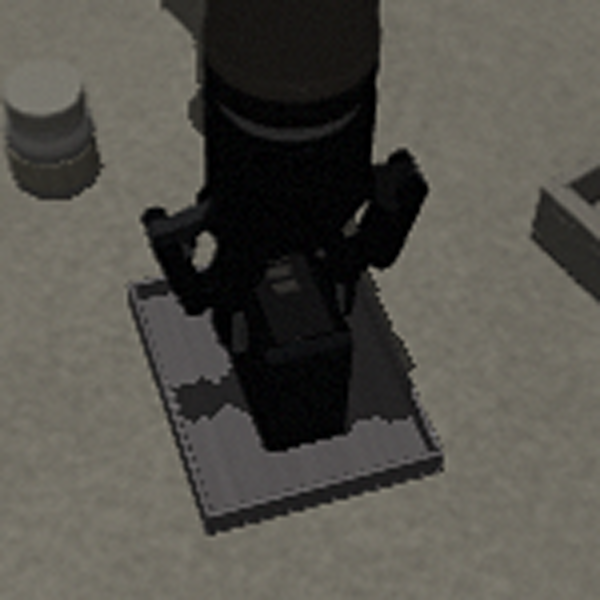

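The pack stands inside the tray with its −x edge bearing first, at about 1.2° of tilt. The moment about y confirms it. I'll level with a small turn about tool y, still squeezing.

```bash
python3 -m inch '[[[0,0,0],[0,0.01,0],1],[[0,0,0],[0,0.02,0],1],[[0,0,0],[0,0.02,0],1],[[0,0,0],[0,0.02,0],1]]'
python3 - <<'E'
from station import sensors, cams
import cv2, numpy as np
from h import *
s=sensors.get_state();print(s['t'],s['position'],s['ee_rot'],s['force'],s['wrist_torque'],s['opening'])
f=cams.grab_frame("wrist")
def pl(P,lo,hi):
    Q=P.reshape(-1,3);Q=Q[(Q[:,2]>lo)&(Q[:,2]<hi)]
    A=np.c_[Q[:,:2]-[.541,.009],np.ones(len(Q))];return len(Q),np.linalg.lstsq(A,Q[:,2],rcond=None)[0]
P=cloud(f);print("top",pl(P[150:320,205:315],.083,.1),"table",pl(P,-.01,.01))
f=dict(np.load("pics/wrist2.npz"));print("docked",pl(cloud(f)[170:290,230:295],.083,.1))
E
```

```text
t: 11.8
position: [0.542, 0.0087, 0.05]
ee_rot: [179.9, -1.1, -180.0]
force: [-6.1, 0.4, 12.6]
opening: 0.533
11.8 [0.54200319 0.00874276 0.04997932] [ 179.94936898   -1.06395503 -179.98486598] [-6.11708531  0.43279011 12.55314863] [0.05217012 1.02028011 0.06431451] 0.5330969104437978
top (16893, array([0.01330551, 0.00119455, 0.09057643])) table (124742, array([-1.15933785e-04, -5.98629900e-05,  7.27165039e-04]))
docked (7767, array([-0.00684838,  0.00298779,  0.09329634]))
```

```bash
python3 - <<'E'
from station import sensors, cams
import cv2, numpy as np
from h import *
f=cams.grab_frame("wrist");np.savez("pics/wrist9.npz",**f);cv2.imwrite("pics/wrist9.png",f["image"][:,:,::-1])
P=cloud(f)
for v in range(150,325,15): print(v,np.round(P[v,[205,220,240,260,280,300,312]][:,2]*1000,1),np.round(P[v,260,:2],3))
g=dict(np.load("pics/wrist4.npz"));G=cloud(g);print("docked")
for v in range(150,325,15): print(v,np.round(G[v,[205,220,240,260,280,300,312]][:,2]*1000,1),np.round(G[v,260,:2],3))
E
```

```text
150 [ 3.8 43.2 44.2 44.6 43.9 42.9  1.8] [0.497 0.009]
165 [78.1 83.4 83.7 83.  82.9 82.8 83.7] [0.497 0.009]
180 [90.  90.2 89.  90.2 90.6 90.8 89.8] [0.501 0.009]
195 [91.2 91.4 90.3 90.6 88.7 89.7 89.9] [0.506 0.009]
210 [89.9 90.  91.5 90.4 91.3 91.  88.7] [0.512 0.009]
225 [89.8 91.2 91.2 92.2 90.8 90.2 90.5] [0.517 0.009]
240 [89.1 90.1 90.8 91.6 90.4 91.5 89.2] [0.523 0.009]
255 [88.3 91.6 89.7 91.7 89.9 91.4 90.9] [0.528 0.009]
270 [88.9 90.7 90.3 91.3 90.  91.8 89.3] [0.535 0.009]
285 [88.4 89.7 91.2 90.1 90.9 89.2 88.6] [0.542 0.009]
300 [89.5 88.5 90.4 91.1 90.6 89.  88.8] [0.547 0.009]
315 [88.1 89.  91.  90.4 88.9 89.9 89.6] [0.555 0.009]
docked
150 [45.6 42.8 44.5 45.1 44.9 40.7 46. ] [0.482 0.223]
165 [77.9 80.7 83.3 81.1 81.4 82.1 81.2] [0.482 0.223]
180 [92.5 93.8 92.6 92.9 92.5 91.8 92.7] [0.485 0.224]
195 [93.4 93.7 92.5 93.2 93.7 92.7 93.6] [0.49  0.226]
210 [94.2 94.8 94.5 94.7 93.8 94.5 93.3] [0.494 0.227]
225 [92.5 93.5 94.1 94.9 93.6 93.5 92. ] [0.5   0.229]
240 [92.6 94.4 94.2 94.2 95.1 93.8 93. ] [0.505 0.231]
255 [92.8 94.6 95.2  nan 94.9 94.7 92.4] [nan nan]
270 [93.2 93.7 94.6 95.8 94.  94.2 93.1] [0.516 0.234]
285 [91.5 94.7 94.6 93.8 93.5 93.6 91.8] [0.523 0.236]
300 [91.8 94.5 94.4 95.6 94.5 92.7 92.2] [0.528 0.238]
315 [92.3 92.8 93.8 94.6 94.5 93.4 92.6] [0.535 0.24 ]
```

View pics/wrist9.png

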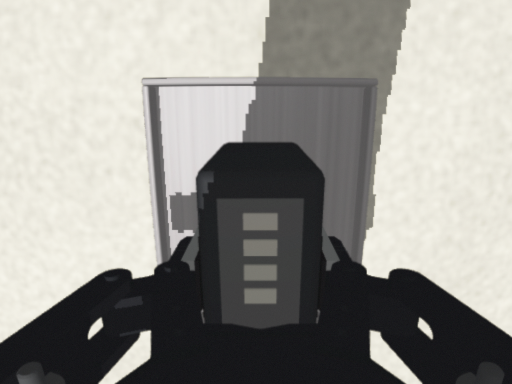

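The pack's top is now flat at about 90.3 mm, which is 3.5–4 mm below its docked reading of about 94. That matches the 4 mm lower floor, so it's seated. I'll relieve the press slightly and then release.

```bash
python3 -m inch '[[[0,0,-0.05],[0,0,0],1],[[0,0,-0.1],[0,0,0],1],[[0,0,-0.1],[0,0,0],1]]'
python3 -m inch '[[[0,0,0],[0,0,0],-0.05],[[0,0,0],[0,0,0],-0.2],[[0,0,0],[0,0,0],-0.4],[[0,0,0],[0,0,0],-0.7],[[0,0,0],[0,0,0],-1],[[0,0,0],[0,0,0],-1],[[0,0,0],[0,0,0],-1],[[0,0,0],[0,0,0],-1]]'
python3 - <<'E'
from station import sensors, cams
import cv2, numpy as np
s=sensors.get_state();print(s['t'],s['position'],s['ee_rot'],s['force'],s['opening'])
f=cams.grab_frame("wrist");cv2.imwrite("pics/wrist10.png",f["image"][:,:,::-1])
E
```

```text
t: 12.2
position: [0.542, 0.0087, 0.0501]
ee_rot: [180.0, -1.1, -180.0]
force: [-4.0, -0.6, 6.8]
opening: 0.536
t: 13.0
position: [0.5417, 0.0087, 0.0485]
ee_rot: [-180.0, -1.1, -180.0]
force: [0.6, -0.7, 0.5]
opening: 0.998
13.0 [0.54166988 0.00872021 0.04845738] [-179.99984006   -1.11759879 -179.98391363] [ 0.63901269 -0.70741023  0.46448031] 0.9980987617422916
```

View pics/wrist10.png

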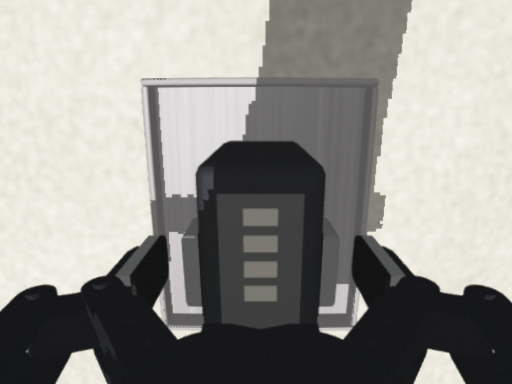

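The fingers are fully open and clear: both buttons have sprung out (px 185–338) between the pads at 167 and 354. I'll retreat straight up.

```bash
python3 -m inch '[[[0,0,-0.5],[0,0,0],-1],[[0,0,-1.5],[0,0,0],-1],[[0,0,-3],[0,0,0],-1],[[0,0,-5],[0,0,0],-1],[[0,0,-7.5],[0,0,0],-1],[[0,0,-10],[0,0,0],-1],[[0,0,-12.5],[0,0,0],-1],[[0,0,-14.5],[0,0,0],-1],[[0,0,-16],[0,0,0],-1],[[0,0,-16],[0,0,0],-1],[[0,0,-16],[0,0,0],-1],[[0,0,-16],[0,0,0],-1]]'
python3 - <<'E'
from station import sensors, cams
import cv2, numpy as np
from h import *
s=sensors.get_state();print(s['t'],s['position'],s['force'],s['opening'])
for n in ("wrist","scene"):
    f=cams.grab_frame(n);im=f["image"][:,:,::-1]
    P=cloud(f).reshape(-1,3);P=P[np.isfinite(P[:,0])&(np.abs(P[:,:2]-[.541,.009]).max(1)<.08)]
    Q=P[(P[:,2]>.083)&(P[:,2]<.1)];A=np.c_[Q[:,:2]-[.541,.009],np.ones(len(Q))]
    print(n,len(Q),np.linalg.lstsq(A,Q[:,2],rcond=None)[0],cv2.minAreaRect((Q[:,:2]*1000).astype(np.float32)))
    cv2.imwrite(f"pics/{n}11.png",im)
E
```

```text
t: 14.25
position: [0.5438, 0.0088, 0.2073]
ee_rot: [-180.0, -1.3, -180.0]
force: [0.1, -0.9, 0.1]
opening: 0.997
14.25 [0.54382987 0.00878622 0.20734053] [ 0.05257177 -0.94014539  0.06170071] 0.9968584135946464
wrist 5293 [0.00298763 0.00016811 0.08929152] ((539.3762817382812, 8.760385513305664), (58.50682067871094, 88.50232696533203), 89.57099151611328)
scene 793 [-0.00829652  0.01082191  0.08761784] ((541.4598999023438, 8.11296272277832), (46.72496032714844, 90.7474365234375), 89.78775024414062)
```

View pics/wrist11.png

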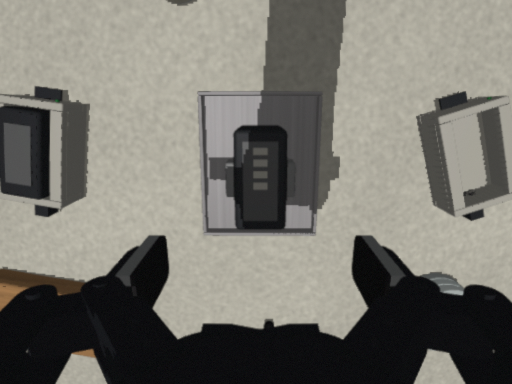

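View pics/scene11.png

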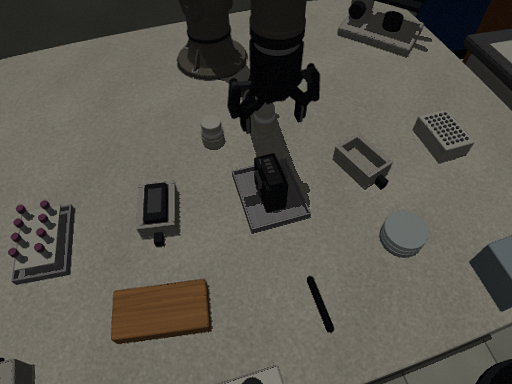

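The pack stands upright in the middle of the tray (wrist px (261,178), scene px (270,182)). Its top is flat at 89 mm, the dock is empty, and the gripper is clear. Handing in.

```bash
python3 -c "
from station import workorder
print(workorder.sign_off())"
```

```text
the job is handed in; nothing more can be done
None
```

The battery pack is out of its dock and standing upright in the empty tray. I handed the job in at about 14.3 s; the sign-off gives no verdict.

**What I did:** I squeezed both buttons at 50 N and tested the latch with a small lift. I then lifted the pack straight up about 76 mm, carried it to the tray and lowered it until it touched the floor. It hung about 1° tilted, so I levelled it while still squeezing, then opened the jaws and moved straight up.

**Last checks:**
- **Pack position:** it is at about (0.541, 0.009) and lined up with the tray. Its top is level at 89.3 mm from the wrist camera, as expected for the 4 mm tray floor.
- **Release:** both buttons sprang out, the gripper is about 120 mm above the pack, and the force readings are within about 1 N of zero. The highest external force I read was about 13 N, while seating the pack.

**Disagreements:**
- **Scene camera:** it puts the pack's top at 87.6 mm, about 1.7 mm lower than the wrist camera. It read low by a similar amount throughout.
- **Gripper opening:** the squeeze read 0.53–0.54, or about 45.5 mm if the scale is linear, where 50 mm was expected. I never read the button travel directly. I took the squeeze as good because the pack lifted freely, with only its own weight on the arm.

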